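# Hold the laundry key switch on

### The arm

A 6-joint arm with a two-finger parallel gripper is mounted at the origin on the work surface. World frame = base frame: x ahead of the robot, y to its left, z up, the work surface at z = 0. Lengths are in m, angles in rad, forces in N, time in s.
With the tool pointing down it reaches from about 0.3 to 0.85 m from the base axis. Payload 4.2 kg.
Tool frame: the origin (TCP) lies between the finger pads; the fingertips stand 19 mm ahead of it and the grasp point (between the pads) is the TCP (robot.tcp_to_tips is the distance from the TCP to the fingertips, in m); z points along the fingers, y is the line along which they close (so a half turn about z gives the same grasp; the last joint's range is limited). The gripper opens to 91 mm and grips with 3 to 60 N. Pads are 32 mm wide; open, the fingers measure 118 mm over their backs; the gripper's body (76 mm by 178 mm) begins 60 mm behind the grasp point.
Start: joints at [-1.169, 0.32, 1.565, -0, 1.257, -0.02], TCP at [0.235, -0.525, 0.233] pointing down, gripper open.
Joint ranges: [-3.11, 3.11], [-0.84, 2.01], [0.21, 2.61], [-1.34, 4.49], [0.05, 2.63], [-2.56, 2.56]. Speed limits (rad/s): [2.57, 2.57, 3.14, 3.14, 3.14, 3.14].

### API

Orientations are given as a unit quaternion [x, y, z, w].
In Python, from rig import robot gives the robot as it stands.
- The arm moves only by the shell command python3 -m crank 'ROWS' [OPENING]. ROWS is a JSON list of rows, 1 to 8 of them, each of 6 numbers: dx, dy, dz in m, then a rotation vector rx, ry, rz in rad; each row is the pose to reach, as a shift and turn from the pose commanded when the command began, along the tool's axes at that moment; what a row does not reach only later rows make up. A row lasts 1/10 s, in which the tool goes at most 0.05 m and 0.15 rad, less where a joint would pass 70% of its speed; a pose out of reach is approached as far as the arm can. OPENING is the finger opening in m, set as the command begins (- or left out keeps the last). The fingers move at their own pace and stop on an object; the grip force is fixed at half the most. Time passes only in rows, so rows that do not move let the fingers close. It prints the time, the measured TCP pose, the force, the opening and the grip force at its end.
- robot.observe(): the state, without advancing time (a new reading comes with each control period).
- robot.capture(name): name is "side" or "top" or "wrist"; returns (picture, depth): 400x640x3 uint8, red, green, blue; 400x640 float32, m along the optical axis (not along the pixel's ray), 0 where there is no reading.
- robot.get_calibration(name): a dict with "fx", "fy", "cx", "cy" (pixels), "world_from_camera" (4x4, takes a point from camera to world coordinates). Camera axes: x right, y down, z forward; pixel columns grow to the right and rows downward; lengths in m; the calibration is good to about 2 mm. The wrist camera is an equidistant fisheye: a pixel r from the principal point sees the ray r / f radians off the axis. A picture is of the moment at which its call begins: read the wrist's pose just before it. get_calibration takes no time and is no camera call; for the wrist camera it gives the pose at the moment of the call.
- robot.hand_in(): hands the job in; it is judged then, once.
Trained networks look in the newest picture that a camera, given by its name, has taken for a name from the list of things; names that differ only in an ending like _2 or _b are one class to them, and where a whole thing is asked for, a point or a joint stands for the part that bears it (a point fixed in the world has none). Each returns a list of dicts, best first, with "confidence" (0 to 1); they miss things now and then, are a little off and sometimes report something else, mostly with a low value. They report only what shows in the picture. A call takes as long as a camera call. They do not tell look-alikes from the thing itself.
- robot.spot_in(camera, target): "xy" ([column, row] in pixels, amid what is visible of it).
- robot.landmark_of(camera, target): "xy" ([column, row] in pixels: a listed point, or the origin of a listed thing).
The state is a dict: "time": time; "joints": joint angles; "dq": joint speeds; "tau": joint torques, N m; "tcp_pos": TCP position; "eef_rot": TCP orientation; "contact_force": force on the tool from outside, world axes, zero at the start; "wrist_torque": the same for the moment, N m; "width": finger opening in m; "grip_force": force on a finger pad.
Only numpy, scipy, OpenCV 4.12 (cv2) and the standard library are available. Lean on these libraries where they do the work, as an engineer would, in place of code of your own. Each camera call takes 0.05 s, during which the arm holds its last target. There are 200 camera calls.

### The job

Draw the key with the large square-cornered bow from the wooden key block, push it fully home in the keyway on top of the switch box (wiggle it if the pins stick), then turn it a quarter clockwise to the stop. The switch springs back, so finish while still gripping the key and holding it turned. Leave the other two keys standing in the block and do not disturb the other things on the table.

Things in the scene. Friction and masses are not known exactly. Their poses are not given: they have to be found in the camera images.
- key: The wanted key: plain steel, 71 mm long, 90 g, large square-cornered bow. Origin at its foot, z up the shank. From the foot up: bit 6 (x) x 22 (y) x 12 (z) mm, round shank 8 mm thick, bow 10 (x) x 34 (y) x 30 (z) mm at z = 41 to 71 mm, to be gripped across its 10 mm. The same either way round (half turn about z). Starts upright, 26 mm deep in a slot of the wooden block.
- key_round: Another key, not the one wanted: round disc bow 34 mm across and 10 mm thick, standing in the same block. Same foot and shank. Origin at the foot of its bit, z along the shank up to the bow, y along the bow's width.
- key_small: Another key, not the one wanted: small bow 10 x 16 x 18 mm, standing in the same block. Same foot and shank. Origin at the foot of its bit, z along the shank up to the bow, y along the bow's width.
- keyblock: Fixed wooden key block 70 (x) x 190 (y) x 36 (z) mm with three slots 8 (x) x 25 (y) mm, 26 mm deep, 60 mm apart in a row along its y. Origin under its centre. The keys' x and y lie along the block's. Which key stands in which slot varies.
- keybox: Fixed key-switch box 150 (x) x 130 (y) x 90 (z) mm, white with a grey top; origin under its centre. Keyway straight down in mid-top, framed in steel. 3 to 12 mm down, two sticky spring pins rub on the bit from both sides and drag 10 to 20 N if pushed straight: wiggle a few degrees about z, push on. The top plate is 12 mm thick: the key turns only with its foot 24 mm deep or more.
- keyhole (a point): Middle of the keyway's mouth on the box's top, 90 mm above the table; z up, slot 8 mm along x and 25 mm along y. The key's y goes along the slot's y, either way round. The key is home when its foot is 26 mm below the mouth (bow 15 mm above the top); once turned it cannot be drawn out.
- cylinder (a joint): The lock cylinder's turn, in rad: 0 at rest, growing clockwise seen from above, stop at 1.57. A spring of about 0.02 N m at rest and 0.1 N m at the stop turns it back when let go. The bit has about 0.1 rad of play in it, so the key turns a little more than the cylinder.
- cup: Bystander: white plastic dosing cup, 56 mm wide, 55 mm high; origin under its centre.
- brush: Bystander: scrubbing brush, 170 mm long, lying along its own x; origin at its underside.
- softener: Bystander: orange bottle, 72 mm wide, 160 mm high; origin under its centre.
- carton: Bystander: upright dark detergent carton 70 x 130 x 120 mm; origin under its centre.
- jar: Bystander: squat glass jar with a white cap, 70 mm wide, 90 mm high; origin under its centre.
Things that resemble listed ones, but are neither listed nor needed, are in the scene too. Leave any turquoise look-alike of the keybox alone.

How it is judged:
By the outcome, as a careful person would: the job done as asked, in the order asked, and still so for the second after the job is handed in, while the arm keeps its last pose, push and grip.
It also fails if it takes over 51 s, if anything falls off the work surface, if the arm or the gripper's body presses on something with over 40 N, if the wrist force passes 120 N, or if a joint passes its speed limit or range.

## Working session

There is one attempt and no reset: what is moved stays moved. The work goes in short steps, Python scripts to look and compute and a shell command to move; the robot and the scene stay as the last step left them, time stands still between calls to the robot, and variables do not carry over. Pictures are saved under pics/ and viewed, at most 10 in all, crops included, and the job is handed in when it is done.

```bash
mkdir -p pics; ls
python3 - <<'E'
from rig import robot
import cv2
for n in("top","side"):
    p,d=robot.capture(n); cv2.imwrite(f"pics/{n}0.png",p[:,:,::-1])
    for t in("key","key_round","key_small","keyblock","keybox","keyhole"):
        try: print(n,t,[(([round(v) for v in r["xy"]]),round(r["confidence"],2)) for r in robot.landmark_of(n,t)[:3]])
        except Exception as e: print(n,t,e)
o=robot.observe();print(o["time"],o["tcp_pos"],o["eef_rot"],o["contact_force"])
E
```

```text
pics
top key [([274, 211], 0.57)]
top key_round [([226, 224], 0.67)]
top key_small [([420, 190], 0.75), ([251, 220], 0.5)]
top keyblock [([248, 222], 0.88)]
top keybox [([411, 194], 0.82), ([435, 297], 0.61)]
top keyhole [([447, 301], 0.81), ([418, 186], 0.69), ([250, 224], 0.26)]
side key [([329, 275], 0.56)]
side key_round [([340, 319], 0.55)]
side key_small [([336, 297], 0.49)]
side keyblock [([332, 300], 0.95), ([330, 276], 0.64)]
side keybox [([415, 191], 0.87), ([320, 194], 0.61)]
side keyhole [([320, 165], 0.64), ([418, 159], 0.56)]
0.7 [ 0.23539736 -0.52461638  0.2329922 ] [9.77846877e-01 2.09321480e-01 8.19846033e-06 5.27960647e-05] [0.27751132 0.28694726 0.22132636]
```

View pics/top0.png

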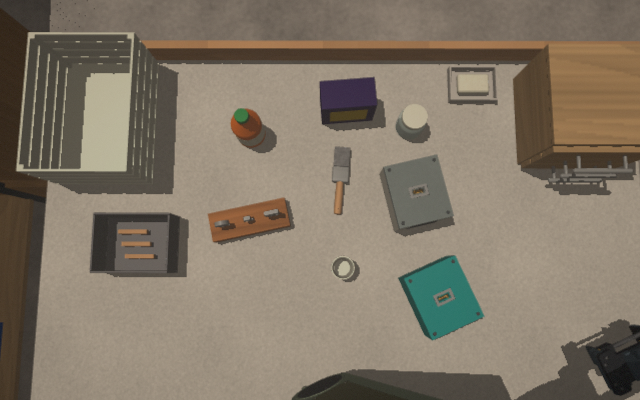

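View pics/side0.png

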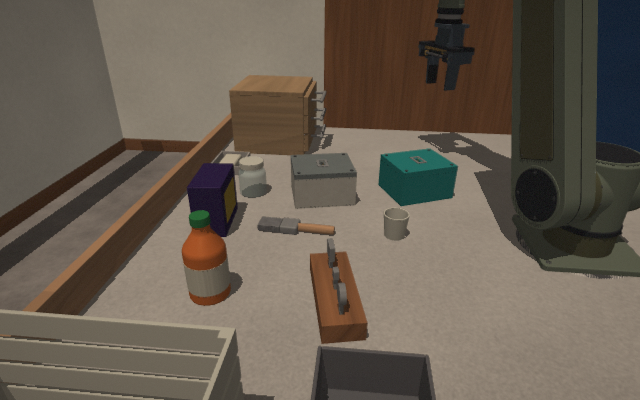

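The top view shows the block at (250,220) with keys at (223,224), (248,219) and (272,213). The grey-topped box's keyway is at (418,190), and the turquoise look-alike at (443,297) is to be left alone. In the side view the bows are at (331,250), (336,272) and (342,298). I'll enlarge those and measure.

```bash
cat > h.py <<'E'
import numpy as np,cv2
from rig import robot
def cloud(n,d):
    c=robot.get_calibration(n);T=np.array(c["world_from_camera"])
    v,u=np.mgrid[:400,:640]
    P=np.stack([(u-c["cx"])/c["fx"]*d,(v-c["cy"])/c["fy"]*d,d],-1)
    return P@T[:3,:3].T+T[:3,3]
E
python3 - <<'E'
from h import *
ims=[]
pt,dt=robot.capture("top");ps,ds=robot.capture("side")
a=cv2.resize(pt[190:250,200:300],(800,480),interpolation=cv2.INTER_CUBIC)[:, :400*2]
a=cv2.resize(a,(400,240)); b=cv2.resize(ps[230:340,300:375],(400,587),interpolation=cv2.INTER_CUBIC)
k=cv2.resize(pt[150:235,375:460],(400,346),interpolation=cv2.INTER_CUBIC)
L=np.vstack([a,k]);L=np.vstack([L,np.zeros((1,400,3),np.uint8)])
cv2.imwrite("pics/c1.png",np.hstack([L,b])[:,:,::-1])
W=cloud("top",dt);S=cloud("side",ds)
def rect(m,name):
    q=W[m];q=q[:,:2]
    r=cv2.minAreaRect((q*1000).astype(np.float32));print(name,m.sum(),r,np.median(W[m][:,2]))
def box(u0,u1,v0,v1):
    m=np.zeros((400,640),bool);m[v0:v1,u0:u1]=1;return m
z=W[...,2]
rect(box(370,465,145,240)&(z>.084)&(z<.097),"boxtop")
rect(box(200,300,190,250)&(z>.03)&(z<.042),"blocktop")
for u0,u1 in((212,236),(240,258),(258,285)):
    m=box(u0,u1,200,235)&(z>.045);rect(m,"key top");print(z[m].max(),np.mean(W[m],0))
for n,w,u,v in(("box",W,418,190),("hole",W,418,190)): print(w[v,u])
m=np.zeros((400,640),bool);m[230:340,300:375]=1;m&=(S[...,2]>.05)&(S[...,2]<.13)
for v in range(235,320,4):
    q=S[v][m[v]]
    if len(q):print(v,np.where(m[v])[0][[0,-1]],q.mean(0).round(4),q[:,2].max().round(4))
E
```

```text
boxtop 3527 ((562.9812622070312, -172.39730834960938), (150.68284606933594, 131.09811401367188), 13.644526481628418) 0.09016646602453715
blocktop 2024 ((500.4172058105469, 230.38214111328125), (70.4262924194336, 190.71185302734375), 12.201728820800781) 0.035575391496895814
key top 83 ((444.34320068359375, 173.445556640625), (272.8977355957031, 24.061553955078125), 69.48721313476562) 0.07780936807727112
1.202911444540653 [0.48549409 0.2838419  0.0887631 ]
key top 37 ((448.3376770019531, 141.14620971679688), (221.3220977783203, 16.145751953125), 59.527740478515625) 0.06653022224803928
1.202911444540653 [0.49693525 0.2244209  0.09605991]
key top 89 ((458.7982177734375, 110.74404907226562), (188.68606567382812, 29.21891212463379), 48.42330551147461) 0.08035475774481537
1.202911444540653 [0.50492157 0.16389113 0.14003081]
[ 0.56817932 -0.17698654  0.06324925]
[ 0.56817932 -0.17698654  0.06324925]
239 [327 332] [0.5151 0.1615 0.0796] 0.0816
243 [327 333] [0.5133 0.1728 0.0785] 0.0816
247 [327 334] [0.5116 0.1823 0.0765] 0.0807
251 [327 334] [0.5113 0.1848 0.0697] 0.0742
255 [328 334] [0.51   0.1883 0.0637] 0.0664
259 [329 334] [0.5088 0.1893 0.0559] 0.0565
267 [333 337] [0.5003 0.2281 0.0679] 0.0683
271 [332 338] [0.4996 0.2367 0.0661] 0.0691
275 [333 338] [0.4985 0.2394 0.06  ] 0.0615
279 [333 338] [0.4982 0.2395 0.0518] 0.0529
283 [337 344] [0.4882 0.2855 0.0811] 0.0826
287 [337 345] [0.487  0.2924 0.0791] 0.082
291 [337 345] [0.4866 0.2971 0.0752] 0.0791
295 [337 346] [0.4855 0.3012 0.071 ] 0.0761
299 [338 346] [0.4844 0.3041 0.0658] 0.0687
303 [339 346] [0.4833 0.3053 0.0591] 0.0609
```

View pics/c1.png

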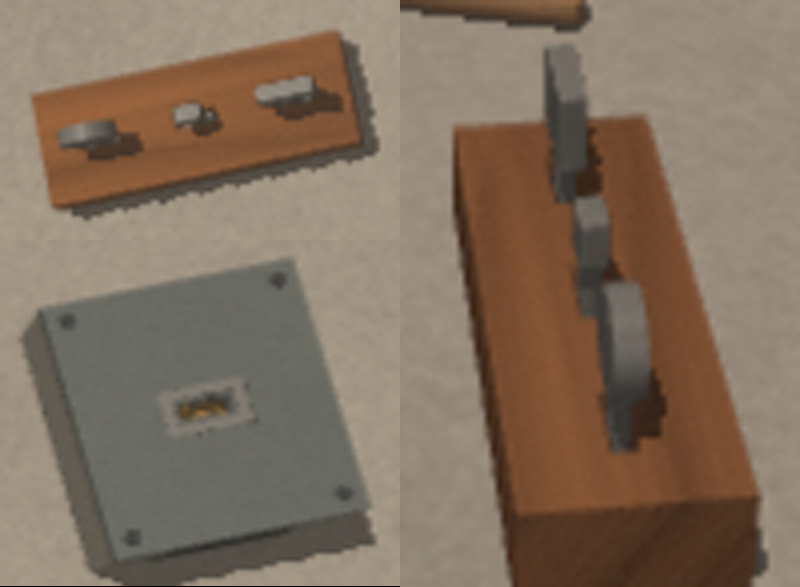

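The crop identifies the three keys. The top view has the round one at (223,224), the small one at (248,219), and the one with the large square-cornered bow at (272,213), at the block's right-hand end, which is the one wanted. The box to use is the grey-topped one at (418,190), slot at the centre of its top.

```bash
cat >> h.py <<'E'
from scipy.spatial.transform import Rotation as R
def go(p,yaw):
    "shift/turn in tool axes to reach TCP p with tool y at world angle yaw (deg), tool down"
    o=robot.observe();A=R.from_quat(o["eef_rot"]);a=np.radians(yaw)
    y=np.array([np.cos(a),np.sin(a),0]);z=np.array([0,0,-1.]);B=R.from_matrix(np.c_[np.cross(y,z),y,z])
    print("t",o["time"],"shift",A.inv().apply(np.array(p)-o["tcp_pos"]).round(4),"rot",(A.inv()*B).as_rotvec().round(4),"j",np.round(o["joints"],2),"F",np.round(o["contact_force"],1),"M",np.round(o["wrist_torque"],2),"w",round(o["width"],4))
E
python3 -c "
from h import *
go([.5131,.1718,.22],12.2)"
```

```text
t 0.8 shift [ 0.5385 -0.5217  0.0129] rot [ 1.0000e-04  1.0000e-04 -1.3619e+00] j [-1.17  0.32  1.56 -0.    1.26 -0.02] F [ 0.6 -0.1 -0.2] M [ 0.01 -0.   -0.02] w 0.0912
```

```bash
R='[0.5385,-0.5217,0.013,0,0,-1.362]'; python3 -m crank '[[0.5385,-0.5217,0.013,0,0,-1.362],[0.5385,-0.5217,0.013,0,0,-1.362],[0.5385,-0.5217,0.013,0,0,-1.362],[0.5385,-0.5217,0.013,0,0,-1.362],[0.5385,-0.5217,0.013,0,0,-1.362],[0.5385,-0.5217,0.013,0,0,-1.362],[0.5385,-0.5217,0.013,0,0,-1.362],[0.5385,-0.5217,0.013,0,0,-1.362]]' 0.06
python3 -c "
from h import *
go([.5131,.1718,.22],12.2)"
```

```text
time: 1.6
tcp_pos: [0.3839, -0.1513, 0.2263]
eef_rot: [0.687, 0.727, 0.0, 0.001]
contact_force: [1.3, 0.1, -0.2]
width: 0.0602
grip_force: 0.0
t 1.6 shift [0.3153 0.1472 0.0063] rot [ 0.0011  0.0007 -0.1563] j [-0.4   0.07  1.91 -0.    1.16 -0.46] F [ 1.3  0.1 -0.2] M [-0.08 -0.15 -0.03] w 0.0602
```

```bash
python3 -m crank '[[0.315,0.147,0.006,0,0,-0.156],[0.315,0.147,0.006,0,0,-0.156],[0.315,0.147,0.006,0,0,-0.156],[0.315,0.147,0.006,0,0,-0.156],[0.315,0.147,0.006,0,0,-0.156],[0.315,0.147,0.006,0,0,-0.156],[0.315,0.147,0.006,0,0,-0.156],[0.315,0.147,0.006,0,0,-0.156]]'
python3 - <<'E'
from h import *
go([.5131,.1718,.066],12.2)
robot.capture("top")
c=robot.get_calibration("wrist");print(c)
p,d=robot.capture("wrist");cv2.imwrite("pics/w1.png",p[:,:,::-1])
for t in("key","keyblock"):print(robot.spot_in("wrist",t)[:3])
go([.5131,.1718,.066],12.2)
E
```

```text
time: 2.4
tcp_pos: [0.5161, 0.1739, 0.2195]
eef_rot: [0.628, 0.778, 0.001, -0.0]
contact_force: [0.2, -1.5, 0.5]
width: 0.0597
grip_force: 0.0
t 2.4 shift [-0.0017 -0.0037  0.1535] rot [ 0.002  -0.0018 -0.0009] j [0.3  0.28 1.66 0.   1.2  0.09] F [ 0.2 -1.5  0.5] M [-0.07 -0.05 -0.  ] w 0.0597
{'fx': 309.70691628693146, 'fy': 309.70691628693146, 'cx': 318.1162404828514, 'cy': 198.25043710787622, 'world_from_camera': array([[ 9.77766201e-01,  2.00995623e-01,  5.97830807e-02,
         4.98121274e-01],
       [ 2.09698012e-01, -9.37228223e-01, -2.78621611e-01,
         2.48222262e-01],
       [ 2.86662694e-05,  2.84963187e-01, -9.58538461e-01,
         3.70447534e-01],
       [ 0.00000000e+00,  0.00000000e+00,  0.00000000e+00,
         1.00000000e+00]])}
[{'xy': [315.1, 187.8], 'confidence': 0.8}]
[{'xy': [317.8, 124.3], 'confidence': 0.58}]
t 2.6 shift [0.0039 0.0003 0.1539] rot [-0.0008  0.0006 -0.0065] j [ 0.3   0.27  1.66 -0.    1.2   0.09] F [ 0.1 -0.8 -0.6] M [-0.06 -0.12 -0.01] w 0.0602
```

View pics/w1.png

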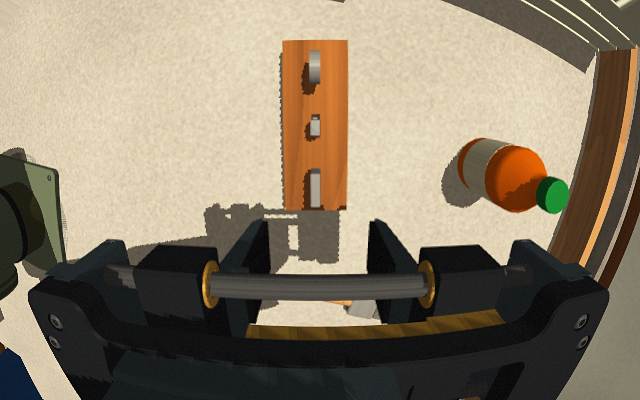

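The wrist view shows the square key's bow at (315,188), nearest to the fingers, with the small key at (314,126) and the round one at (315,67) beyond it. I'll refine its pose with the wrist depth.

```bash
cat >> h.py <<'E'
def wrist(tag=None):
    c=robot.get_calibration("wrist");p,d=robot.capture("wrist");T=np.array(c["world_from_camera"])
    if tag: cv2.imwrite(f"pics/{tag}.png",p[:,:,::-1])
    v,u=np.mgrid[:400,:640];x=(u-c["cx"])/c["fx"];y=(v-c["cy"])/c["fy"];r=np.hypot(x,y)+1e-9;k=np.tan(r)/r
    return p,np.stack([x*k*d,y*k*d,d],-1)@T[:3,:3].T+T[:3,3]
E
python3 - <<'E'
from h import *
p,W=wrist()
z=W[...,2]
m=np.zeros(z.shape,bool);m[155:215,300:330]=1;m&=(z>.074)&(z<.09)
print(m.sum(),np.median(z[m]),cv2.minAreaRect((W[m][:,:2]*1000).astype(np.float32)))
m=np.zeros(z.shape,bool);m[35:215,275:355]=1;m&=(z>.030)&(z<.042)
print(m.sum(),np.median(z[m]),cv2.minAreaRect((W[m][:,:2]*1000).astype(np.float32)))
go([.5131,.1718,.066],12.2)
E
```

```text
306 0.08033328533528292 ((511.5834045410156, 171.978759765625), (7.885733604431152, 34.01598358154297), 11.875541687011719)
9986 0.03529016513218561 ((498.62591552734375, 230.33396911621094), (70.9375, 189.98231506347656), 12.172717094421387)
t 2.65 shift [0.0042 0.0002 0.1541] rot [-0.0004  0.0005 -0.0072] j [ 0.29  0.27  1.66 -0.    1.2   0.09] F [-0.  -0.3  0.4] M [-0.04 -0.1  -0.01] w 0.0601
```

```bash
python3 -m crank '[[0.004,0,0.05,0,0,-0.007],[0.004,0,0.1,0,0,-0.007],[0.004,0,0.135,0,0,-0.007],[0.004,0,0.154,0,0,-0.007],[0.004,0,0.154,0,0,-0.007],[0.004,0,0.154,0,0,-0.007]]'
python3 -c "
from h import *
go([.5127,.1719,.066],12.2)"
```

```text
time: 3.25
tcp_pos: [0.5139, 0.172, 0.0668]
eef_rot: [0.628, 0.778, 0.0, 0.0]
contact_force: [0.5, 0.5, 0.3]
width: 0.06
grip_force: 0.0
t 3.25 shift [ 0.0001 -0.0012  0.0008] rot [ 0.0009  0.     -0.0004] j [ 0.3   0.43  1.87 -0.    0.85  0.09] F [0.5 0.5 0.3] M [ 0.05 -0.14  0.02] w 0.06
```

```bash
python3 -m crank '[[0,-0.001,0.0008,0,0,0],[0,-0.001,0.0008,0,0,0],[0,-0.001,0.0008,0,0,0],[0,-0.001,0.0008,0,0,0],[0,-0.001,0.0008,0,0,0],[0,-0.001,0.0008,0,0,0],[0,-0.001,0.0008,0,0,0],[0,-0.001,0.0008,0,0,0]]' 0.0
python3 -c "
from h import *
go([.5127,.1719,.066],12.2)"
```

```text
time: 4.05
tcp_pos: [0.5118, 0.1725, 0.0652]
eef_rot: [0.628, 0.779, -0.001, -0.0]
contact_force: [-2.2, -0.2, 3.2]
width: 0.0097
grip_force: 30.0
t 4.05 shift [-0.0008  0.0007 -0.0008] rot [-0.0016  0.0001  0.0011] j [0.3  0.43 1.87 0.   0.84 0.09] F [-2.2 -0.2  3.2] M [-0.04  0.36  0.01] w 0.0097
```

```bash
python3 -m crank '[[0,0,-0.01,0,0,0],[0,0,-0.03,0,0,0],[0,0,-0.06,0,0,0],[0,0,-0.1,0,0,0],[0,0,-0.15,0,0,0],[0,0,-0.16,0,0,0],[0,0,-0.16,0,0,0]]'
python3 -c "
from h import *
go([.563,-.1724,.2],13.6)"
```

```text
time: 4.75
tcp_pos: [0.5137, 0.173, 0.2278]
eef_rot: [0.628, 0.779, 0.002, 0.002]
contact_force: [-0.1, -0.8, -0.7]
width: 0.01
grip_force: 30.0
t 4.75 shift [-0.348  -0.0254  0.0276] rot [ 0.006  -0.0003 -0.0234] j [ 0.3   0.27  1.65 -0.    1.22  0.09] F [-0.1 -0.8 -0.7] M [ 0.02 -0.1  -0.03] w 0.01
```

```bash
python3 -m crank '[[-0.435,-0.04,0.005,0,0,-0.023],[-0.435,-0.04,0.005,0,0,-0.023],[-0.435,-0.04,0.005,0,0,-0.023],[-0.435,-0.04,0.005,0,0,-0.023],[-0.435,-0.04,0.005,0,0,-0.023],[-0.435,-0.04,0.005,0,0,-0.023],[-0.435,-0.04,0.005,0,0,-0.023],[-0.435,-0.04,0.005,0,0,-0.023]]'
python3 -m crank '[[-0.045,-0.004,0,0,0,0],[-0.045,-0.004,0,0,0,0],[-0.045,-0.004,0,0,0,0],[-0.045,-0.004,0,0,0,0]]'
python3 - <<'E'
from h import *
p,W=wrist("w2")
print([(r["xy"],r["confidence"]) for r in robot.landmark_of("wrist","keyhole")[:3]])
z=W[...,2];m=(z>.083)&(z<.097)&(np.hypot(W[...,0]-.563,W[...,1]+.172)<.11)
n,l,s,c=cv2.connectedComponentsWithStats(m.astype(np.uint8));i=1+np.argmax(s[1:,4]);m=l==i
print(s[i],np.median(z[m]),cv2.minAreaRect((W[m][:,:2]*1000).astype(np.float32)))
h=(z<.084)&(np.hypot(W[...,0]-.563,W[...,1]+.172)<.03);print(h.sum(),W[h].mean(0))
go([.563,-.1724,.2],13.6)
E
```

```text
time: 5.55
tcp_pos: [0.5602, -0.226, 0.2182]
eef_rot: [0.619, 0.786, -0.0, -0.002]
contact_force: [0.5, 0.1, 0.1]
width: 0.0095
grip_force: 30.0
time: 5.95
tcp_pos: [0.5673, -0.2677, 0.2192]
eef_rot: [0.618, 0.786, -0.0, -0.002]
contact_force: [-0.2, 0.0, -0.7]
width: 0.0098
grip_force: 30.0
[([334.0, 93.2], 0.73), ([100.9, 103.1], 0.59)]
[  254    24   165   142 22426] 0.08928937660174749 ((561.0590209960938, -172.5374755859375), (151.10443115234375, 131.1602783203125), 13.281574249267578)
210 [ 0.56170289 -0.17073313  0.06589741]
t 6.05 shift [0.0934 0.0179 0.0203] rot [-0.0009 -0.001   0.0013] j [-0.46  0.41  1.46  0.    1.28 -0.7 ] F [-0.1  0.  -0.5] M [ 0.01 -0.08 -0.01] w 0.0105
```

View pics/w2.png

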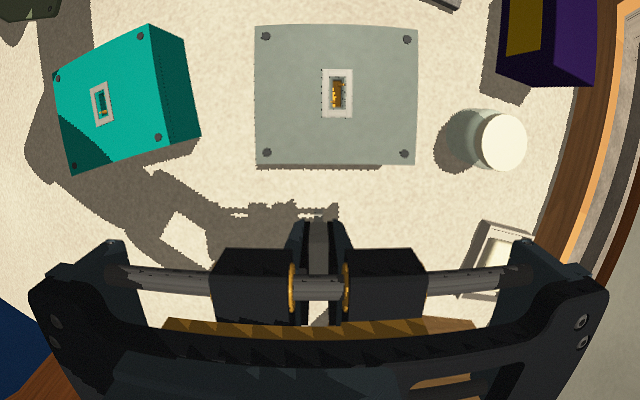

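The wrist view shows the grey box with its keyway at (337,93), the turquoise one at (102,103), and the held bow between the fingers at (318,240). I'll measure the bow and the slot in the same camera to cancel the calibration bias.

Run:
```python
from h import *
p,W=wrist()
o=robot.observe();A=R.from_quat(o["eef_rot"]);L=A.inv().apply((W-o["tcp_pos"]).reshape(-1,3)).reshape(W.shape)
for v in range(216,250,3):
    print(v,[tuple((L[v,u]*1000).round(0).astype(int)) for u in range(302,336,3)])
crop=cv2.resize(p[205:255,285:355],(700,500),interpolation=cv2.INTER_NEAREST)
c2=crop;cv2.imwrite("pics/w3.png",c2[:,:,::-1])
g=p.astype(int)
# steel frame: brighter than plate
s=np.zeros(g.shape[:2],bool);s[60:125,312:362]=1
br=s&(g.sum(2)>3*185)
print(br.sum(),g[93,300],g[72,337],cv2.minAreaRect((W[br][:,:2]*1000).astype(np.float32)))
h=s&(W[...,2]<.085);print(cv2.minAreaRect(np.argwhere(h)[:,::-1].astype(np.float32)),cv2.minAreaRect(np.argwhere(br)[:,::-1].astype(np.float32)))
```

```text
216 [(np.int64(-55), np.int64(-21), np.int64(220)), (np.int64(-55), np.int64(-17), np.int64(221)), (np.int64(-55), np.int64(-13), np.int64(222)), (np.int64(-55), np.int64(-9), np.int64(221)), (np.int64(9), np.int64(-3), np.int64(44)), (np.int64(9), np.int64(-1), np.int64(44)), (np.int64(8), np.int64(1), np.int64(45)), (np.int64(-56), np.int64(6), np.int64(223)), (np.int64(-55), np.int64(10), np.int64(222)), (np.int64(-56), np.int64(14), np.int64(223)), (np.int64(-55), np.int64(17), np.int64(222)), (np.int64(-55), np.int64(21), np.int64(221))]
219 [(np.int64(16), np.int64(-10), np.int64(17)), (np.int64(-59), np.int64(-17), np.int64(221)), (np.int64(-59), np.int64(-13), np.int64(220)), (np.int64(-59), np.int64(-9), np.int64(222)), (np.int64(7), np.int64(-3), np.int64(44)), (np.int64(6), np.int64(-1), np.int64(44)), (np.int64(6), np.int64(1), np.int64(45)), (np.int64(-59), np.int64(6), np.int64(221)), (np.int64(-60), np.int64(10), np.int64(222)), (np.int64(-59), np.int64(14), np.int64(221)), (np.int64(15), np.int64(8), np.int64(20)), (np.int64(16), np.int64(9), np.int64(18))]
222 [(np.i
[... 4783 characters left out ...]
)), (np.int64(14), np.int64(-7), np.int64(-17)), (np.int64(13), np.int64(-5), np.int64(-16)), (np.int64(13), np.int64(-4), np.int64(-15)), (np.int64(13), np.int64(-2), np.int64(-16)), (np.int64(13), np.int64(-1), np.int64(-14)), (np.int64(13), np.int64(1), np.int64(-16)), (np.int64(13), np.int64(2), np.int64(-14)), (np.int64(13), np.int64(3), np.int64(-15)), (np.int64(14), np.int64(5), np.int64(-16)), (np.int64(14), np.int64(6), np.int64(-17)), (np.int64(14), np.int64(8), np.int64(-17))]
780 [150 156 136] [222 214 195] ((559.7220458984375, -172.63668823242188), (28.762115478515625, 43.647117614746094), 12.169092178344727)
((335.5, 92.0), (26.0, 9.0), 90.0) ((336.5, 92.5), (47.0, 29.0), 90.0)
```

View pics/w3.png

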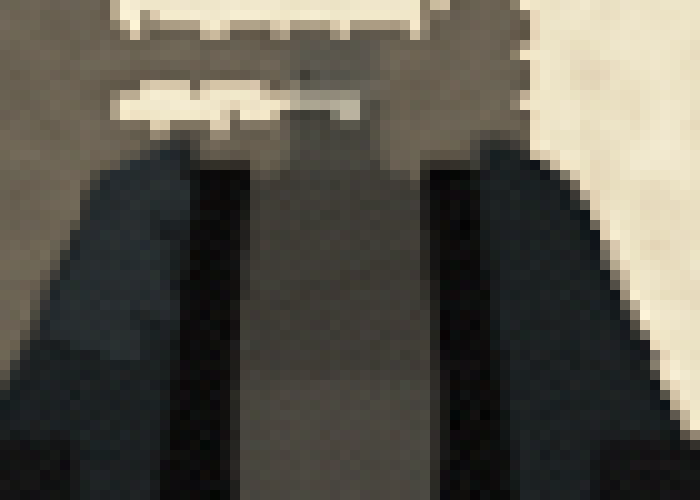

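```bash
cat >> h.py <<'E'
def mean(n=8):
    P=[];Q=[];F=[];M=[]
    for _ in range(n):
        robot.capture("top");o=robot.observe();P.append(o["tcp_pos"]);Q.append(o["eef_rot"]);F.append(o["contact_force"]);M.append(o["wrist_torque"])
    A=R.from_quat(Q).mean();y=A.as_matrix()[:,1]
    print("t",o["time"],"tcp",np.mean(P,0).round(4),"sd",np.std(P,0).round(4),"yaw",np.degrees(np.arctan2(y[1],y[0])).round(2),"tilt",A.as_matrix()[:2,2].round(4),"F",np.mean(F,0).round(1),"M",np.mean(M,0).round(2),"w",o["width"],"j6",o["joints"][5])
    return np.mean(P,0),A
def goavg(p,yaw,n=8):
    q,A=mean(n);a=np.radians(yaw);y=np.array([np.cos(a),np.sin(a),0]);z=np.array([0,0,-1.])
    B=R.from_matrix(np.c_[np.cross(y,z),y,z]);print("shift",A.inv().apply(np.array(p)-q).round(4),"rot",(A.inv()*B).as_rotvec().round(4))
E
python3 -m crank '[[0.0475,0.01,0.02,0,0,0],[0.095,0.018,0.04,0,0,0],[0.095,0.018,0.055,0,0,0],[0.095,0.018,0.055,0,0,0],[0.095,0.018,0.055,0,0,0]]'
python3 -c "
from h import *
goavg([.563,-.172,.16],13.4)"
```

```text
time: 6.6
tcp_pos: [0.5636, -0.1721, 0.1663]
eef_rot: [0.618, 0.786, -0.0, 0.001]
contact_force: [0.4, -0.5, 0.1]
width: 0.01
grip_force: 30.0
t 7.0 tcp [ 0.5637 -0.1732  0.1665] sd [0.0003 0.0002 0.0003] yaw 13.54 tilt [ 0.0017 -0.0008] F [ 0.4 -0.3 -0.9] M [-0.01 -0.11 -0.01] w 0.009882179364996316 j6 -0.5535965838356144
shift [ 0.0013 -0.0004  0.0065] rot [0.0015 0.0012 0.0024]
```

```bash
python3 -m crank '[[0.0013,-0.0004,0.01,0,0,0],[0.0013,-0.0004,0.018,0,0,0],[0.0013,-0.0004,0.021,0,0,0],[0.0013,-0.0004,0.023,0,0,0],[0.0013,-0.0004,0.023,0,0,0]]'
python3 -c "
from h import *
goavg([.563,-.172,.14],13.4,5)"
```

```text
time: 7.5
tcp_pos: [0.5613, -0.1712, 0.1417]
eef_rot: [0.618, 0.786, -0.001, -0.001]
contact_force: [-3.5, -1.3, -2.1]
width: 0.0097
grip_force: 30.0
t 7.75 tcp [ 0.5614 -0.1712  0.1419] sd [0.     0.     0.0001] yaw 13.59 tilt [-0.0028  0.0003] F [-3.7 -0.4 -3.1] M [-0.19  0.63  0.  ] w 0.009731509426956622 j6 -0.5520923947996588
shift [-0.0012  0.0014  0.0019] rot [-0.0027 -0.001   0.0033]
```

```bash
python3 -m crank '[[0,-0.0016,0.001,0,0,0],[0,-0.0016,0.003,0,0,0.06],[0,-0.0016,0.005,0,0,-0.06],[0,-0.0016,0.007,0,0,0.06],[0,-0.0016,0.009,0,0,-0.06],[0,-0.0016,0.011,0,0,0.06],[0,-0.0016,0.013,0,0,-0.06],[0,-0.0016,0.013,0,0,0]]'
python3 -c "
from h import *
goavg([.5615,-.172,.1195],13.4,3)"
```

```text
time: 8.55
tcp_pos: [0.5612, -0.172, 0.1306]
eef_rot: [0.618, 0.786, 0.0, 0.001]
contact_force: [-3.6, -0.6, 0.6]
width: 0.0101
grip_force: 30.0
t 8.7 tcp [ 0.5612 -0.172   0.1306] sd [0. 0. 0.] yaw 13.53 tilt [ 0.0015 -0.0009] F [-3.9 -1.3  2.1] M [-0.18  0.68  0.01] w 0.010033341800893093 j6 -0.5544115567213594
shift [-0.0001  0.0002  0.0111] rot [0.0012 0.0012 0.0022]
```

```bash
python3 -m crank '[[0,-0.0015,0.002,0,0,0.05],[0,-0.0015,0.004,0,0,-0.05],[0,-0.0015,0.006,0,0,0.05],[0,-0.0015,0.008,0,0,-0.05],[0,-0.0015,0.01,0,0,0.05],[0,-0.0015,0.012,0,0,-0.05],[0,-0.0015,0.014,0,0,0],[0,-0.0015,0.014,0,0,0]]'
python3 -c "
from h import *
goavg([.5615,-.172,.1195],13.4,3)"
```

```text
time: 9.5
tcp_pos: [0.5611, -0.1722, 0.1191]
eef_rot: [0.618, 0.786, 0.001, 0.002]
contact_force: [-4.0, 1.1, 15.1]
width: 0.0097
grip_force: 30.0
t 9.65 tcp [ 0.5611 -0.1722  0.1191] sd [0. 0. 0.] yaw 13.63 tilt [ 0.0053 -0.0012] F [-5.2  1.3 14.9] M [0.18 0.98 0.01] w 0.010029226040289316 j6 -0.5559356522406841
shift [ 0.0001  0.0004 -0.0004] rot [0.0049 0.0024 0.004 ]
```

```bash
python3 -m crank '[[0,0,-0.001,0,0,0.1],[0,0,-0.001,0,0,0.2],[0,0,-0.001,0,0,0.3],[0,0,-0.001,0,0,0.4],[0,0,-0.001,0,0,0.4]]'
python3 -c "
from h import *
mean(3)"
```

```text
time: 10.15
tcp_pos: [0.5607, -0.172, 0.1191]
eef_rot: [0.763, 0.647, 0.001, 0.002]
contact_force: [-3.7, 1.6, 10.3]
width: 0.0102
grip_force: 30.0
t 10.3 tcp [ 0.5607 -0.172   0.1191] sd [0. 0. 0.] yaw -9.29 tilt [ 0.004  -0.0006] F [-4.8  0.7 11.2] M [0.16 0.86 0.04] w 0.009901967571959705 j6 -0.1559855334504594
```

```bash
python3 -m crank '[[0,0,0,0,0,0.15],[0,0,0,0,0,0.3],[0,0,0,0,0,0.45],[0,0,0,0,0,0.6],[0,0,0,0,0,0.75],[0,0,0,0,0,0.9],[0,0,0,0,0,1.05],[0,0,0,0,0,1.15]]'
python3 -m crank '[[0,0,0,0,0,0.05],[0,0,0,0,0,0.08],[0,0,0,0,0,0.08],[0,0,0,0,0,0.08]]'
python3 -c "
from h import *
mean(3)"
```

```text
time: 11.1
tcp_pos: [0.5598, -0.1714, 0.1191]
eef_rot: [0.992, 0.127, 0.001, -0.0]
contact_force: [-6.1, 2.6, 11.9]
width: 0.0094
grip_force: 30.0
time: 11.5
tcp_pos: [0.5598, -0.1713, 0.1191]
eef_rot: [0.996, 0.089, 0.001, -0.0]
contact_force: [-5.7, 2.8, 12.5]
width: 0.0097
grip_force: 30.0
t 11.65 tcp [ 0.5598 -0.1713  0.1191] sd [0. 0. 0.] yaw -79.75 tilt [0.0018 0.0007] F [-5.8  2.6 12.7] M [0.57 1.43 0.09] w 0.00981652095684782 j6 1.0737971587102921
```

```bash
python3 -m crank '[[0,0,0,0,0,0.05],[0,0,0,0,0,0.09],[0,0,0,0,0,0.09],[0,0,0,0,0,0.09]]'
python3 -c "
from h import *
mean(3);p,W=wrist('w4')"
```

```text
time: 12.05
tcp_pos: [0.5598, -0.1711, 0.1191]
eef_rot: [0.999, 0.044, 0.001, -0.001]
contact_force: [-6.2, 3.1, 13.0]
width: 0.0098
grip_force: 30.0
t 12.2 tcp [ 0.5598 -0.1711  0.1191] sd [0. 0. 0.] yaw -84.9 tilt [0.0018 0.0012] F [-5.7  3.  12.8] M [0.72 1.35 0.18] w 0.009792117784240065 j6 1.1636375293388643
```

View pics/w4.png

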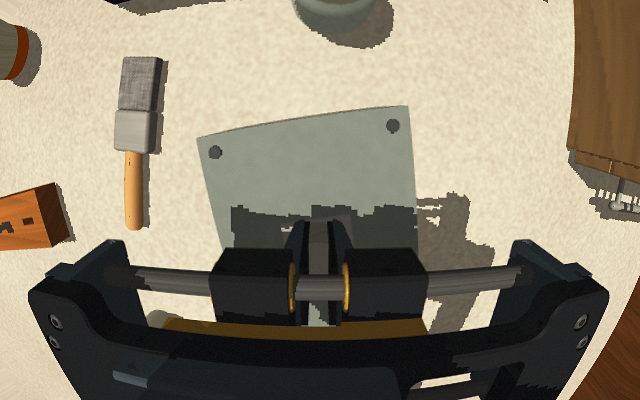

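The wrist view shows the bow held square between the fingers at (318,240), with the box beneath. I'll add a small extra turn to confirm the stop, and check from the side.

```bash
python3 -m crank '[[0,0,0,0,0,0.05],[0,0,0,0,0,0.05],[0,0,0,0,0,0.05]]'
python3 -c "
from h import *
mean(3);p,d=robot.capture('side');t,_=robot.capture('top')
a=cv2.resize(p[110:220,270:380],(400,400),interpolation=cv2.INTER_CUBIC);b=cv2.resize(p[220:350,280:410],(400,400),interpolation=cv2.INTER_CUBIC)
cv2.imwrite('pics/s2.png',np.hstack([a,b])[:,:,::-1])"
```

```text
time: 12.55
tcp_pos: [0.5598, -0.171, 0.1191]
eef_rot: [1.0, 0.02, 0.001, -0.0]
contact_force: [-6.0, 2.7, 13.5]
width: 0.0101
grip_force: 30.0
t 12.7 tcp [ 0.5598 -0.171   0.1191] sd [0. 0. 0.] yaw -87.7 tilt [0.0016 0.001 ] F [-6.3  3.  12.8] M [0.78 1.36 0.51] w 0.009917456351472061 j6 1.2127879246042204
```

View pics/s2.png

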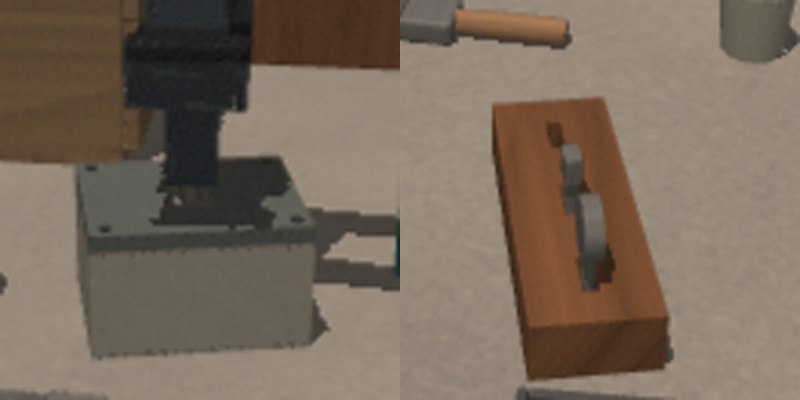

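The torque rose sharply to 0.51 N m, so the key is at the stop. The side crop shows the gripper holding the key low in the grey box, and the other two keys still standing in the block.

```bash
python3 -c "
from rig import robot
print(robot.hand_in())"
```

```text
the job is handed in; nothing more can be done
None
```

I drew the square-bowed key, pushed it home and turned it a quarter clockwise to the stop, then handed in at about 13 s still gripping and holding it turned; the other two keys still stand in the block, and I saw nothing else disturbed.

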